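Fit the height knob on the router lift

TASK

Put the eight-sided adjusting knob on the upright spindle of the router lift: press it lightly and turn it slowly until its keyway finds the key and it drops fully home on the collar. Then turn the spindle with it until the knob's white pointer line stands at the black mark on the gear housing, and let go. Do not force it, and leave the other things on the bench alone.

Things in the scene. Friction and masses are not known exactly. Their poses are not given: they have to be found in the camera images.
- knob: Loose black eight-sided knob, upright on the bench: 46 mm across flats, 32 mm high, about 0.12 kg. Origin: centre of its underside, z up. Flats at 0, 45, 90... degrees about z from its x axis. A 16 mm bore (bright bush) runs right through, with one keyway (7.2 mm wide, out to 12.5 mm from the axis, full height) along +x; the white pointer line on top also points along +x.
- knob_pointer (a point): Point 20 mm from the knob's axis along its +x, at the height of its underside, below the white pointer line. It must end over lift_mark.
- lift: Fixed router lift on a plywood board 18 mm thick, 170 mm along x, y from -90 to 210 mm. Aluminium gear housing 90 x 90 mm, top 48 mm above the bench, centred on the upright spindle; a router 165 mm high, 78 mm thick (base 100 mm wide), stands 150 mm from the spindle along +y. Origin: on the spindle's axis at bench height, z up.
- lift_seat (a point): Centre of the top of the steel collar (28 mm diameter, 6 mm high on the housing, 54 mm above the bench) where the knob's underside rests when fully home. Axes as the lift's. A knob not aligned with the key stops 14 mm above it. A downward push of about 5 N is enough for the search; more than 45 N between knob and lift is forcing it.
- lift_mark (a point): 20 mm from the spindle's axis along the lift's +x, at collar height; the black mark on the housing top lies in this direction, 28 to 44 mm from the axis. At the start the key points 30 to 70 degrees counterclockwise (from above) of it. End stops let the key turn from 80 degrees counterclockwise to 20 degrees clockwise of it.
- clamp_knob: Bystander: small round black clamp knob, 34 mm diameter, 28 mm high, no bore, loose. Origin: centre of its underside.
- sander: Bystander: cork sanding block 46 x 34 mm, 26 mm high, loose. Origin: centre of its underside.
- level: Bystander: aluminium spirit level 50 x 264 mm, 20 mm high, lying along its y, loose. Origin: centre of its underside.
- lift_tip (a point): Top of the upright steel spindle, 27 mm above the collar: 14 mm diameter, the top 5 mm tapering to 7 mm. A dark feather key (5 mm wide, out to 11 mm from the axis) runs up one side from the collar to 14 mm above it. The spindle turns stiffly about z (about 0.05 N m), stays where it is left, and turns with the key. Axes as the lift's, not the spindle's.
There are look-alikes about, which are no part of the job. Leave any pink look-alike of the knob alone.

How it is judged:
By the outcome, as a careful person would: the job done as asked, in the order asked, and still so for the second after the job is handed in, with the robot touching nothing.
It also fails if it takes over 72 s, if anything falls off the work surface, if the arm or the gripper's body presses on something with over 40 N, if the wrist force passes 120 N, or if a joint passes its speed limit or range.

ROBOT

A 7-joint arm with a two-finger parallel gripper is mounted at the origin on the work surface. World frame = base frame: x ahead of the robot, y to its left, z up, the work surface at z = 0. Lengths are in mm, angles in rad, forces in N, time in s.
With the tool pointing down it reaches from about 425 to 875 mm from the base axis. Payload 4.7 kg.
Tool frame: the origin (TCP) lies between the finger pads; the fingertips stand 8 mm ahead of it and the grasp point (between the pads) lies 11 mm behind it; z points along the fingers, y is the line along which they close (so a half turn about z gives the same grasp; the last joint's range is limited). The gripper opens to 85 mm and grips with 20 to 120 N. Pads are 22 mm wide; open, the fingers measure 114 mm over their backs; the gripper's body (76 mm by 85 mm) begins 54 mm behind the grasp point. The pads swing forward as they close: fully open they stand 13 mm farther back than shut.
Start: joints at [-1.334, 0.321, -0.07, 1.45, 0.023, 1.371, -0.057], TCP at [143.65, 633.947, 239.349] pointing down, gripper open.
Joint ranges: [-2.86, 2.86], [-0.3, 2.09], [-1.38, 1.24], [0.06, 2.45], [-1.56, 4.7], [0.09, 2.05], [-2.69, 2.69]. Speed limits (rad/s): [2.57, 2.57, 3.14, 3.14, 3.14, 3.14, 3.14].

INTERFACE

Orientations are given as a unit quaternion [x, y, z, w].
In Python, from cell import bot gives the robot as it stands.
- The arm moves only by the tool drive_tool, never from a script. Its argument "motion" is a list of rows, each an object with "travel": the shift along the world's x, y, z in m, a list of three; "roll": the turn about the world's z in degrees; "gripper": the closure, from 0 (fully open) to 1 (shut). A call has exactly 8 rows; each row is the pose to reach, as a shift and turn from the pose commanded when the call began; what a row does not reach only later rows make up. A row lasts 1/12 s, in which the tool goes at most 41.7 mm and 7.16 degrees, less where a joint would pass 70% of its speed; a pose out of reach is approached as far as the arm can. A call with a gripper value outside its range is refused whole. The fingers move at their own pace and stop on an object; "force" is the grip in N (left out, the last holds). Time passes only in rows, so rows that repeat a pose let the fingers close, or fill a call up. It gives the time, the measured TCP pose, the force, the opening and the grip force at its end, in the units of the state.
- bot.get_obs(): the state, without advancing time (a new reading comes with each control period).
- bot.read_camera(name): name is "side" or "top"; returns the picture (480x640x3 uint8, red, green, blue); there is no depth.
- bot.calibration(name): a dict with "fovy" (degrees; the focal length in pixels is half the picture's height over the tangent of half this angle, whatever the lens; pixels are square), "cx", "cy" (the principal point, pixels), "view" (4x4, takes a point from world to camera coordinates). Camera axes: x right, y up, looking along -z (the intrinsics and any distortion apply to the point x, -y, -z); pixel columns grow to the right and rows downward; lengths in mm; the calibration is good to about 2 mm. A picture is of the moment at which its call begins. calibration takes no time and is no camera call.
- bot.finish_job(): hands the job in; it is judged then, once.
The state is a dict: "clock": time; "q": joint angles; "qd": joint speeds; "joint_torque": joint torques, N m; "ee_pos": TCP position; "tool_rot": TCP orientation; "force": force on the tool from outside, world axes, zero at the start; "torque": the same for the moment, N m; "opening": finger opening in mm; "grip_force": force on a finger pad.
Only numpy, scipy, OpenCV 4.12 (cv2) and the standard library are available. Lean on these libraries where they do the work, as an engineer would, in place of code of your own. Each camera call takes 0.05 s, during which the arm holds its last target. There are 200 camera calls.

## Working session

There is one attempt and no reset: what is moved stays moved. The work goes in short steps, Python scripts to look and compute and a tool call to move; the robot and the scene stay as the last step left them, time stands still between calls to the robot, and variables do not carry over. Pictures are saved under pics/ and viewed, at most 10 in all, crops included, and the job is handed in when it is done.

Besides the shell and the picture viewer there is one more tool, called after "Emit:" in YAML: its name, and indented under it one key for each argument. drive_tool: Moves the arm, as the interface text tells. Its arguments: {"type":"object","properties":{"motion":{"type":"array","items":{"type":"object","properties":{"travel":{"type":"array","items":{"type":"number"}},"roll":{"type":"number"},"gripper":{"type":"number"}}}},"force":{"type":"number"}},"required":["motion"]}

```bash
mkdir -p pics; cat > h.py <<'E'
import numpy as np, cv2
from cell import bot
def snap(n,f):
    im=bot.read_camera(n); cv2.imwrite(f'pics/{f}.png',im[:,:,::-1]); return im
def ray(n,u,v):
    c=bot.calibration(n); f=240/np.tan(np.radians(c['fovy'])/2)
    V=np.array(c['view']); R=V[:3,:3]; o=-R.T@V[:3,3]
    p=np.array([[[u,v]]],float)
    K=np.array([[f,0,c['cx']],[0,f,c['cy']],[0,0,1]])
    d=c.get('distortion',c.get('dist'))
    q=cv2.undistortPoints(p,K,np.array(d,float) if d is not None else None)[0,0]
    return o,R.T@np.array([q[0],-q[1],-1])
def plane(n,u,v,z):
    o,d=ray(n,u,v); return o+d*(z-o[2])/d[2]
E
python3 - <<'E'
from h import *
for n in('side','top'):
    print({k:(v if k!='view' else np.round(v,3).tolist()) for k,v in bot.calibration(n).items()}); snap(n,n+'0')
print(bot.get_obs())
E
```

```text
{'fovy': 54.7122932383724, 'cx': 322.24454878529934, 'cy': 239.31387092261596, 'view': [[0.818, -0.575, 0.0, -558.101], [0.432, 0.615, 0.66, -264.863], [-0.38, -0.54, 0.751, -652.244], [0.0, 0.0, 0.0, 1.0]]}
{'fovy': 47.64889399948152, 'cx': 313.7125109037173, 'cy': 240.07733329401105, 'view': [[0.001, -0.999, 0.039, -105.13], [0.996, 0.004, 0.088, -624.07], [-0.088, 0.039, 0.995, -800.002], [0.0, 0.0, 0.0, 1.0]]}
{'clock': 0.1, 'q': array([-1.3339102 ,  0.32174079, -0.07009628,  1.45156494,  0.02262525,
        1.37080302, -0.05684993]), 'qd': array([ 0.00111164, -0.00312333, -0.00033374, -0.00191822,  0.00032508,
        0.00018861,  0.0001683 ]), 'joint_torque': array([ 1.45418353e-04, -4.94884729e+01, -3.83810420e-01, -3.15203762e+01,
        1.30229464e-02,  7.74011743e-03,  2.90468279e-05]), 'ee_pos': array([143.55895257, 633.46297492, 238.3322178 ]), 'tool_rot': array([ 1.11115991e-01,  9.93807068e-01, -8.63698116e-04, -3.86042603e-05]), 'force': array([ 0.60578775,  0.42957265, -0.67447893]), 'torque': array([-0.02839569, -0.05917213,  0.04187285]), 'grip_force': 0.0, 'opening': 85.13820878381291}
```

View pics/top0.png

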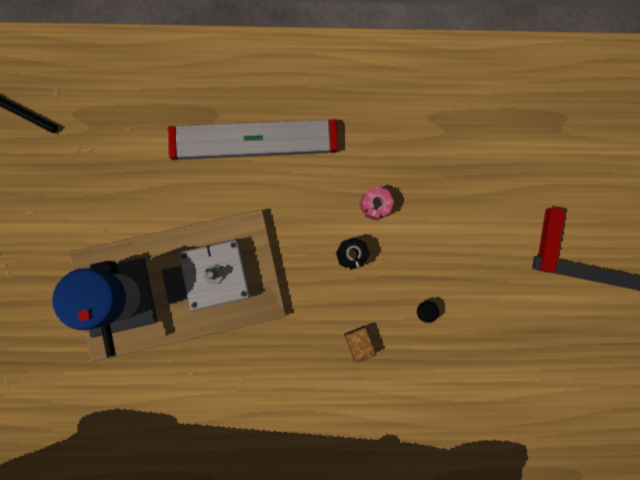

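View pics/side0.png

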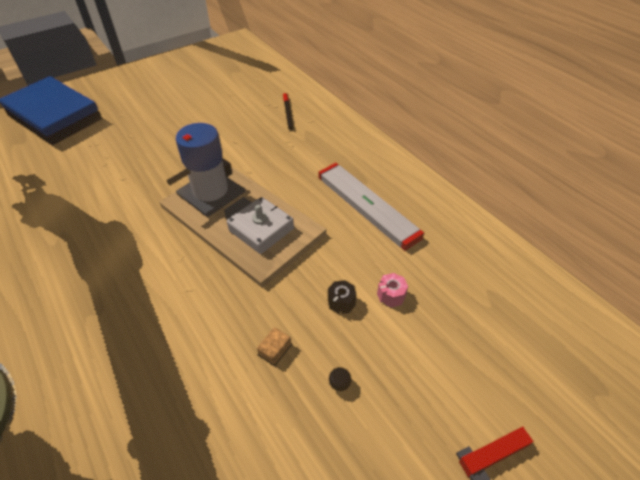

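The top view shows the black knob at about (353,253), with its pointer down towards (357,264). The lift spindle is at (214,274), the black mark at (209,251), and the pink look-alike at (377,203). I'll zoom in on these next.

```bash
python3 - <<'E'
from h import *
t=cv2.imread('pics/top0.png');s=cv2.imread('pics/side0.png')
def c(im,u,v,w,k): return cv2.resize(im[v-w//2:v+w//2,u-w//2:u+w//2],(k,k),interpolation=cv2.INTER_CUBIC)
g=np.vstack([np.hstack([c(t,353,253,50,300),c(t,214,274,90,300)]),np.hstack([c(s,342,297,50,300),c(s,262,222,90,300)])])
cv2.imwrite('pics/z.png',g)
gr=t.max(2)
# knob black mask (top)
for n,im,(u,v),w,z in(('top',t,(353,253),24,32),('side',s,(342,297),24,32)):
    m=np.zeros(im.shape[:2],np.uint8); r=im[v-w:v+w,u-w:u+w]; m[v-w:v+w,u-w:u+w]=(r.max(2)<45)*255
    cs=max(cv2.findContours(m,0,2)[0],key=cv2.contourArea)
    print(n,cv2.minEnclosingCircle(cs),cv2.boundingRect(cs),cv2.contourArea(cs))
for z in(0,32): print(z,plane('top',353,253,z),plane('side',342,297,z))
print(plane('top',214,274,81),plane('side',262,212,81))
# housing top
m=np.zeros(t.shape[:2],np.uint8); r=t[225:325,170:260]; m[225:325,170:260]=((r.min(2)>110)&(np.ptp(r.astype(int),axis=2)<40))*255
cs=max(cv2.findContours(m,0,2)[0],key=cv2.contourArea)
b=cv2.boxPoints(cv2.minAreaRect(cs)); print(b)
P=np.array([plane('top',*q,48) for q in b]); print(P,P.mean(0),np.linalg.norm(P-np.roll(P,1,0),axis=1))
E
```

```text
top ((353.5, 254.0), 16.800395965576172) (337, 238, 34, 31) 703.5
side ((349.5, 306.0), 0.5001000165939331) (349, 306, 2, 1) 0.0
0 [ 606.6688796  -167.07667494    0.        ] [ 611.28841164 -159.86662056    0.        ]
32 [ 604.58605269 -163.49664873   32.        ] [ 597.432855   -176.73195358   32.        ]
[571.04206037  39.35583657  81.        ] [568.30903094  23.28562728  81.        ]
[[177.77075 253.23764]
 [235.06061 240.70547]
 [247.37094 296.98135]
 [190.08109 309.51352]]
[[602.38441357  97.67939685  48.        ]
 [621.27531561  13.84191317  48.        ]
 [538.20445909  -5.29484246  48.        ]
 [519.9712095   77.97731686  48.        ]] [570.45884944  46.05094611  48.        ] [84.73551889 85.93945456 85.24659887 85.24496412]
```

View pics/z.png

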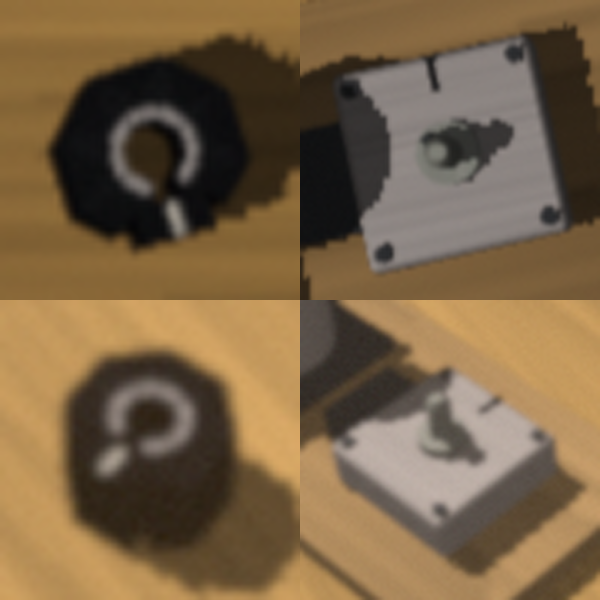

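```bash
cat >> h.py <<'E'
def tri(a,b):
    (o1,d1),(o2,d2)=ray('top',*a),ray('side',*b)
    d1/=np.linalg.norm(d1);d2/=np.linalg.norm(d2)
    k=np.linalg.lstsq(np.c_[d1,-d2],o2-o1,rcond=None)[0]
    p,q=o1+k[0]*d1,o2+k[1]*d2; return np.round((p+q)/2,1),round(np.linalg.norm(p-q),1)
E
python3 - <<'E'
from h import *
print('ring',tri((353.5,253),(342.3,291.2)),plane('top',353.5,253,32),plane('side',342.3,291.2,32))
a=plane('top',353.5,253,32);b=plane('top',357.2,265.5,32);print('ptr',b-a,np.degrees(np.arctan2(*(b-a)[1::-1])))
a=plane('side',342.3,291.2,32);b=plane('side',335.8,298.7,32);print('ptr',b-a,np.degrees(np.arctan2(*(b-a)[1::-1])))
print('tip',tri((211,274),(258.4,207)),plane('top',211,274,81),plane('side',258.4,207,81))
P=np.array([plane('top',u,v,48) for u,v in((180.1,251.8),(237.1,240.1),(249.4,297.1),(190.6,310))])
print('hous',P,P.mean(0),np.linalg.norm(P-np.roll(P,1,0),axis=1))
for i,j in((0,1),(3,2),(1,2),(0,3)): e=P[j]-P[i];print(np.degrees(np.arctan2(e[1],e[0])))
m=plane('top',208.3,248.5,48);print('mark outer',m)
m=plane('top',211,257,48);print('mark inner',m)
# side housing corners
o=np.array((217,177));Q=[plane('side',*(o+np.array(c)*.3),48) for c in((35,132),(147,73),(252,138),(140,222))];print(np.array(Q),np.mean(Q,0))
for z in (0,18): 
  pass
E
```

```text
ring (array([ 605.7, -165.2,   28. ]), np.float64(1.9)) [ 604.58843713 -164.2610779    32.        ] [ 604.72151901 -167.78376721   32.        ]
ptr [-19.02545294  -5.5344465    0.        ] -163.78044690145555
ptr [-17.56372519  -5.80176663   0.        ] -161.7202336451455
tip (array([571.7,  44.3,  74.4]), np.float64(1.1)) [571.03529368  43.56867696  81.        ] [569.3747276   37.84827244  81.        ]
hous [[604.5198572   94.32114296  48.        ]
 [622.1895328   10.84153649  48.        ]
 [538.03062048  -8.27183403  48.        ]
 [519.26404643  77.20979181  48.        ]] [571.00101423  43.52515931  48.        ] [86.95603261 85.32913999 86.30204781 87.51738488]
-78.04890659573756
-77.61776291885847
-167.20457403759298
-168.65117882761666
mark outer [609.54353479  53.08057588  48.        ]
mark inner [596.96682674  48.89672375  48.        ]
[[523.89303577  79.75689433  48.        ]
 [598.53501245  85.02222686  48.        ]
 [619.95143241   6.65443113  48.        ]
 [538.51709765 -11.11757019  48.        ]] [570.22414457  40.07899553  48.        ]
```

Top and side agree to within about 3 mm. The knob is at about (604.6,-165.5) with its pointer at -163°. The spindle is at about (570.5,42.5), and the lift yaw is about 12°. I'm moving over the knob now.

Emit:
drive_tool:
  motion:
    - {"travel": [0.02, -0.034, 0.003], "roll": 2}
    - {"travel": [0.04, -0.068, 0.006], "roll": 4}
    - {"travel": [0.06, -0.102, 0.009], "roll": 6}
    - {"travel": [0.08, -0.136, 0.012], "roll": 8}
    - {"travel": [0.1, -0.17, 0.015], "roll": 10}
    - {"travel": [0.12, -0.204, 0.018], "roll": 12}
    - {"travel": [0.14, -0.238, 0.02], "roll": 14}
    - {"travel": [0.16, -0.272, 0.02], "roll": 16}

```text
invalid input
```

Emit:
drive_tool:
  motion:
    - {"travel": [0.02, -0.034, 0], "roll": 1}
    - {"travel": [0.04, -0.068, 0], "roll": 2}
    - {"travel": [0.06, -0.102, 0], "roll": 4}
    - {"travel": [0.08, -0.136, 0], "roll": 6}
    - {"travel": [0.1, -0.17, 0], "roll": 8}
    - {"travel": [0.12, -0.204, 0], "roll": 10}
    - {"travel": [0.14, -0.238, 0], "roll": 12}
    - {"travel": [0.16, -0.272, 0], "roll": 14}

```text
invalid input
```

Emit:
drive_tool:
  motion:
    - {"travel": [0.02, -0.034, 0]}
    - {"travel": [0.04, -0.068, -0.005]}
    - {"travel": [0.06, -0.102, -0.015]}
    - {"travel": [0.08, -0.136, -0.03]}
    - {"travel": [0.1, -0.17, -0.05]}
    - {"travel": [0.12, -0.204, -0.07]}
    - {"travel": [0.135, -0.235, -0.09]}
    - {"travel": [0.141, -0.255, -0.11]}

```text
invalid input
```

Emit:
drive_tool:
  motion:
    - {"travel": [0.02, -0.034, 0.003], "roll": 2, "gripper": 0}
    - {"travel": [0.04, -0.068, 0.006], "roll": 4, "gripper": 0}
    - {"travel": [0.06, -0.102, 0.009], "roll": 6, "gripper": 0}
    - {"travel": [0.08, -0.136, 0.012], "roll": 8, "gripper": 0}
    - {"travel": [0.1, -0.17, 0.015], "roll": 10, "gripper": 0}
    - {"travel": [0.12, -0.204, 0.018], "roll": 12, "gripper": 0}
    - {"travel": [0.14, -0.238, 0.02], "roll": 14, "gripper": 0}
    - {"travel": [0.16, -0.272, 0.02], "roll": 16, "gripper": 0}

```text
clock: 0.77
ee_pos: [304.3, 360.1, 259.5]
tool_rot: [-0.029, 1.0, 0.0, 0.0]
force: [1.4, -0.3, -0.1]
opening: 85.6
grip_force: 0.0
```

Emit:
drive_tool:
  motion:
    - {"travel": [0.02, -0.034, 0], "roll": 1, "gripper": 0}
    - {"travel": [0.04, -0.068, 0], "roll": 2, "gripper": 0}
    - {"travel": [0.06, -0.102, 0], "roll": 4, "gripper": 0}
    - {"travel": [0.08, -0.136, 0], "roll": 6, "gripper": 0}
    - {"travel": [0.1, -0.17, 0], "roll": 8, "gripper": 0}
    - {"travel": [0.12, -0.204, 0], "roll": 10, "gripper": 0}
    - {"travel": [0.14, -0.238, 0], "roll": 12, "gripper": 0}
    - {"travel": [0.16, -0.272, 0], "roll": 14, "gripper": 0}

```text
clock: 1.43
ee_pos: [464.0, 88.0, 259.3]
tool_rot: [-0.151, 0.989, 0.0, 0.0]
force: [1.7, -0.2, 0.6]
opening: 85.0
grip_force: 0.0
```

Emit:
drive_tool:
  motion:
    - {"travel": [0.02, -0.034, 0], "roll": 0, "gripper": 0}
    - {"travel": [0.04, -0.068, -0.005], "roll": 0, "gripper": 0}
    - {"travel": [0.06, -0.102, -0.015], "roll": 0, "gripper": 0}
    - {"travel": [0.08, -0.136, -0.03], "roll": 0, "gripper": 0}
    - {"travel": [0.1, -0.17, -0.05], "roll": 0, "gripper": 0}
    - {"travel": [0.12, -0.204, -0.07], "roll": 0, "gripper": 0}
    - {"travel": [0.135, -0.235, -0.09], "roll": 0, "gripper": 0}
    - {"travel": [0.141, -0.255, -0.11], "roll": 0, "gripper": 0}

```text
clock: 2.1
ee_pos: [605.8, -168.5, 148.1]
tool_rot: [-0.149, 0.989, -0.001, 0.0]
force: [-0.3, 0.5, 1.1]
opening: 85.3
grip_force: 0.0
```

```bash
python3 - <<'E'
from h import *
t=snap('top','t1');s=snap('side','s1')
g=np.hstack([cv2.resize(x,(400,400),interpolation=cv2.INTER_CUBIC) for x in(t[180:320,280:420],s[220:360,270:410])])
cv2.imwrite('pics/z1.png',g[:,:,::-1]);o=bot.get_obs();print(o['ee_pos'],o['q'],o['tool_rot'])
E
```

```text
[ 601.68359875 -170.40515317  144.63139856] [-0.35413956  0.40342962  0.73931232  1.65064265 -0.28058833  1.20551672
  2.31254014] [-0.14633187  0.98922579 -0.0011749  -0.00423595]
```

View pics/z1.png

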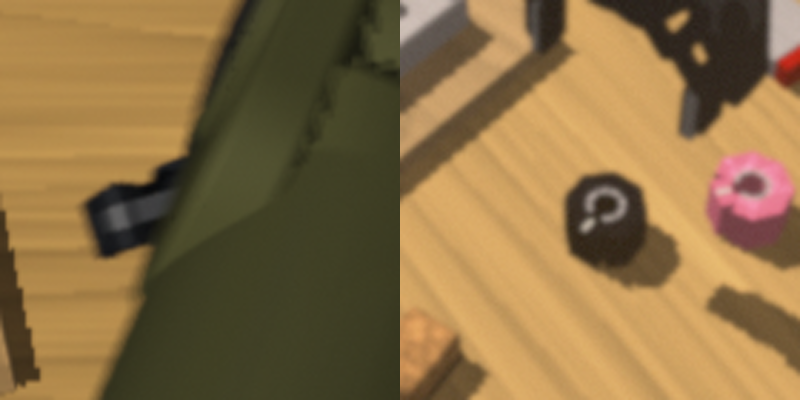

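The side view shows the gripper open above the knob, with the pink one clear of it. The arm hides the top view.

Emit:
drive_tool:
  motion:
    - {"travel": [0, 0, -0.02], "roll": 0, "gripper": 0}
    - {"travel": [0, 0, -0.04], "roll": 0, "gripper": 0}
    - {"travel": [0, 0, -0.06], "roll": 0, "gripper": 0}
    - {"travel": [0, 0, -0.08], "roll": 0, "gripper": 0}
    - {"travel": [0, 0, -0.09], "roll": 0, "gripper": 0}
    - {"travel": [0, 0, -0.09], "roll": 0, "gripper": 0}
    - {"travel": [0, 0, -0.09], "roll": 0, "gripper": 0}
    - {"travel": [0, 0, -0.09], "roll": 0, "gripper": 0}

```text
clock: 2.87
ee_pos: [605.6, -165.1, 60.8]
tool_rot: [-0.15, 0.989, -0.0, 0.001]
force: [-0.2, 0.3, 1.2]
opening: 85.7
grip_force: 0.0
```

```bash
python3 - <<'E'
from h import *
s=snap('side','s2');o=bot.get_obs();print(o['ee_pos'],o['tool_rot'],o['force'])
cv2.imwrite('pics/z2.png',cv2.resize(s[180:340,250:450],(800,600))[:,:,::-1])
E
```

```text
[ 605.72271468 -165.23009225   60.97843321] [-1.49941521e-01  9.88694050e-01 -2.90050460e-04  1.23796290e-03] [-1.18507041  0.23863112  0.59396468]
```

View pics/z2.png

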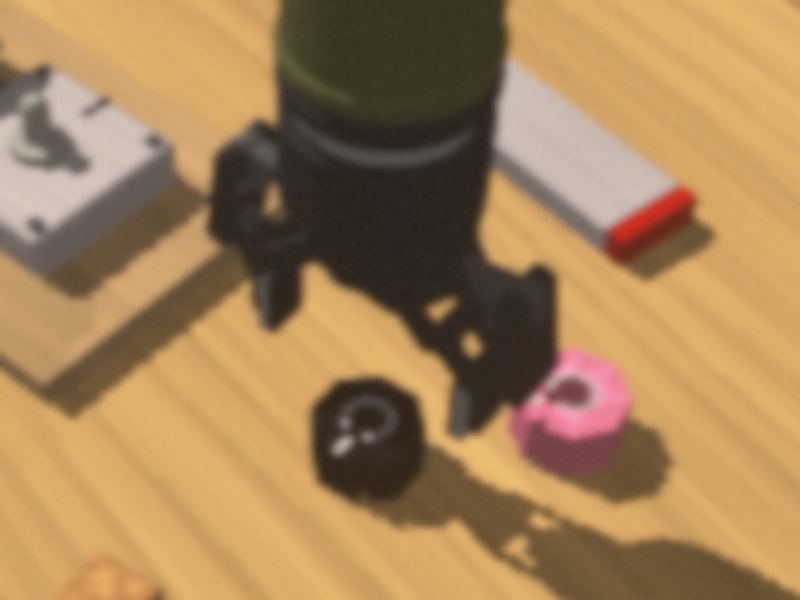

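```bash
python3 - <<'E'
from h import *
for z in(53,66):
    a,b=plane('side',318,266.7,z),plane('side',364.5,296,z);print(z,a,b,(a+b)/2,np.linalg.norm(a-b))
m=cv2.inRange(cv2.cvtColor(cv2.imread('pics/top0.png'),cv2.COLOR_BGR2HSV),(150,80,80),(179,255,255));print('pink',plane('top',*cv2.minEnclosingCircle(cv2.findNonZero(m[150:250,340:420]))[0]+np.array([340,150]),32))
E
```

```text
53 [ 591.84891951 -116.07730755   53.        ] [ 618.67631864 -206.78163735   53.        ] [ 605.26261908 -161.42947245   53.        ] 94.5885024085572
66 [ 586.14555257 -124.45265878   66.        ] [ 612.40297939 -213.22989322   66.        ] [ 599.27426598 -168.841276     66.        ] 92.57888429857212
pink [ 682.48813747 -200.15897861   32.        ]
```

Emit:
drive_tool:
  motion:
    - {"travel": [-0.0005, 0, -0.01], "roll": 0, "gripper": 0}
    - {"travel": [-0.0005, 0, -0.02], "roll": 0, "gripper": 0}
    - {"travel": [-0.0005, 0, -0.03], "roll": 0, "gripper": 0}
    - {"travel": [-0.0005, 0, -0.04], "roll": 0, "gripper": 0}
    - {"travel": [-0.0005, 0, -0.046], "roll": 0, "gripper": 0}
    - {"travel": [-0.0005, 0, -0.047], "roll": 0, "gripper": 0}
    - {"travel": [-0.0005, 0, -0.047], "roll": 0, "gripper": 0}
    - {"travel": [-0.0005, 0, -0.047], "roll": 0, "gripper": 0}

```text
clock: 3.58
ee_pos: [604.3, -165.3, 12.4]
tool_rot: [-0.15, 0.989, -0.0, 0.0]
force: [0.4, -0.2, -0.0]
opening: 85.5
grip_force: 0.0
```

Emit:
drive_tool:
  force: 40
  motion:
    - {"travel": [0, 0, 0], "roll": 0, "gripper": 0.2}
    - {"travel": [0, 0, 0], "roll": 0, "gripper": 0.3}
    - {"travel": [0, 0, 0], "roll": 0, "gripper": 0.4}
    - {"travel": [0, 0, 0], "roll": 0, "gripper": 0.5}
    - {"travel": [0, 0, 0], "roll": 0, "gripper": 0.6}
    - {"travel": [0, 0, 0], "roll": 0, "gripper": 0.7}
    - {"travel": [0, 0, 0], "roll": 0, "gripper": 0.8}
    - {"travel": [0, 0, 0], "roll": 0, "gripper": 0.8}

```text
clock: 4.25
ee_pos: [604.7, -165.2, 13.0]
tool_rot: [-0.15, 0.989, -0.0, 0.001]
force: [0.9, -0.1, 4.3]
opening: 45.2
grip_force: 42.7
```

The grasp is good: 45 mm between the pads, across the flats. Lifting, moving to the lift and rolling back.

Emit:
drive_tool:
  motion:
    - {"travel": [0, 0, 0.015], "roll": 0, "gripper": 0.8}
    - {"travel": [0, 0, 0.035], "roll": 0, "gripper": 0.8}
    - {"travel": [0, 0, 0.06], "roll": -6, "gripper": 0.8}
    - {"travel": [0, 0, 0.085], "roll": -12, "gripper": 0.8}
    - {"travel": [0, 0.005, 0.105], "roll": -18, "gripper": 0.8}
    - {"travel": [-0.002, 0.02, 0.12], "roll": -24, "gripper": 0.8}
    - {"travel": [-0.005, 0.04, 0.125], "roll": -30, "gripper": 0.8}
    - {"travel": [-0.008, 0.06, 0.125], "roll": -36, "gripper": 0.8}

```text
clock: 4.92
ee_pos: [596.6, -105.4, 139.6]
tool_rot: [0.166, 0.986, 0.0, 0.001]
force: [0.4, -0.6, -0.6]
opening: 45.3
grip_force: 42.1
```

Emit:
drive_tool:
  motion:
    - {"travel": [-0.003, 0.02, 0], "roll": -6, "gripper": 0.8}
    - {"travel": [-0.006, 0.04, 0], "roll": -12, "gripper": 0.8}
    - {"travel": [-0.009, 0.06, 0], "roll": -18, "gripper": 0.8}
    - {"travel": [-0.012, 0.08, 0], "roll": -24, "gripper": 0.8}
    - {"travel": [-0.016, 0.1, 0], "roll": -30, "gripper": 0.8}
    - {"travel": [-0.02, 0.12, 0], "roll": -36, "gripper": 0.8}
    - {"travel": [-0.023, 0.135, 0], "roll": -42, "gripper": 0.8}
    - {"travel": [-0.026, 0.148, 0], "roll": -48, "gripper": 0.8}

```text
clock: 5.58
ee_pos: [569.2, 44.7, 137.4]
tool_rot: [0.552, 0.834, 0.0, -0.001]
force: [0.3, 1.0, -1.3]
opening: 45.6
grip_force: 42.0
```

Emit:
drive_tool:
  motion:
    - {"travel": [0, 0, 0], "roll": -6, "gripper": 0.8}
    - {"travel": [0, 0, 0], "roll": -12, "gripper": 0.8}
    - {"travel": [0, 0, 0], "roll": -18, "gripper": 0.8}
    - {"travel": [0, 0, 0], "roll": -24, "gripper": 0.8}
    - {"travel": [0, 0, 0], "roll": -24, "gripper": 0.8}
    - {"travel": [0, 0, 0], "roll": -24, "gripper": 0.8}
    - {"travel": [0, 0, 0], "roll": -24, "gripper": 0.8}
    - {"travel": [0, 0, 0], "roll": -24, "gripper": 0.8}

```text
clock: 6.25
ee_pos: [570.0, 42.9, 137.4]
tool_rot: [0.711, 0.703, 0.0, -0.0]
force: [-0.2, 0.4, -0.3]
opening: 45.3
grip_force: 42.1
```

```bash
python3 - <<'E'
from h import *
t=snap('top','t3');s=snap('side','s3');o=bot.get_obs();print(o['ee_pos'],o['tool_rot'],o['force'],o['torque'],o['q'])
g=np.hstack([cv2.resize(x,(400,400),interpolation=cv2.INTER_CUBIC) for x in(t[210:330,150:270],s[150:250,210:310])])
cv2.imwrite('pics/z3.png',g[:,:,::-1])
E
```

```text
[570.07719048  42.87691763 137.41356088] [ 7.11500249e-01  7.02685828e-01  9.99856145e-05 -1.11495066e-04] [ 0.32380063 -0.0816141  -0.41284923] [-0.02552498  0.02152095 -0.02148216] [-1.04069773  0.40118598  1.12402869  1.80664894 -0.3907601   1.18197408
  0.19273023]
```

View pics/z3.png

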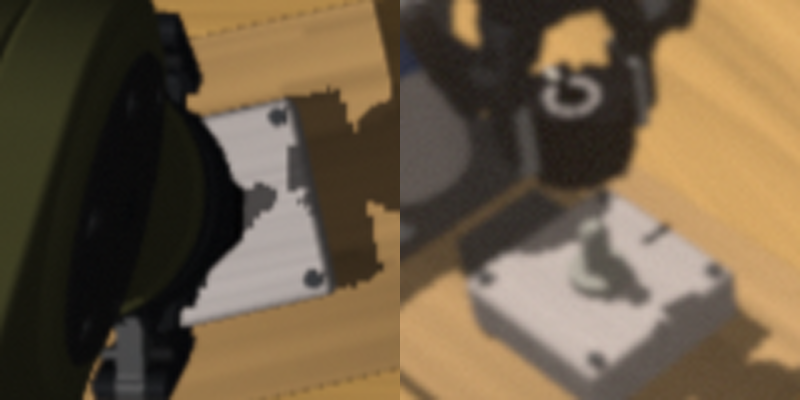

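The side view has the bush ring at about (253,173) and the spindle tip at (258,205.5). The top view is hidden again. I'll compare the two in this one camera.

```bash
python3 - <<'E'
from h import *
s=cv2.imread('pics/s3.png');g=cv2.cvtColor(s,cv2.COLOR_BGR2GRAY)
m=np.zeros_like(g);m[160:186,240:266]=(g[160:186,240:266]>75)*255
cs=max(cv2.findContours(m,0,2)[0],key=cv2.contourArea);e=cv2.fitEllipse(cs);print(e,cv2.boundingRect(cs))
print(plane('side',*e[0],156.4),plane('side',253,173.3,156.4))
print(g[196:226,248:272])
for z in(54,81):print(plane('side',258,205.5,z))
E
```

```text
((252.35226440429688, 165.69818115234375), (17.12758445739746, 26.32697105407715), 6.218070983886719) (243, 160, 20, 20)
[578.93237012  59.4143906  156.4       ] [570.13684072  41.62268652 156.4       ]
[[ 45  46  40  40  42  40  43  48  49  48  54  64  73  98 126 144 157 160
  161 161 162 163 162 164]
 [ 62  61  57  56  56  56  60  68  72  70  73  72  77  94 123 147 157 160
  162 162 160 161 163 163]
 [ 71  75  74  72  72  71  78  87  88  89  82  70  67  80 113 143 152 160
  162 163 162 162 161 164]
 [ 71  76  77  77  77  77  79  85  89  87  80  73  65  80 118 147 159 165
  163 162 163 163 162 161]
 [ 59  64  73  76  79  81  81  80  84  85  83  76  71  90 128 162 178 179
  175 168 166 163 161 164]
 [ 52  57  65  71  80  79  84  84  87  88  85  87  86 103 139 171 186 187
  185 179 172 166 164 163]
 [ 50  53  60  68  78  84  88  88  90  90  90  89 100 119 151 176 187 190
  188 187 181 174 166 166]
 [ 54  58  66  76  83  87  90  90  94  94  99  98 116 144 169 183 187 188
  187 190 186 182 178 171]
 [ 62  70  76  80  87  87  91  96 108 115 123 121 136 162 180 183 187 187
  187 187 188 1
[... 1515 characters left out ...]
46 172 184]
 [187 188 187 181 165 153 156 164 167 167 164 158 141 118  93  85  81  84
   86  88 103 130 161 177]
 [187 188 188 182 167 148 140 145 153 154 156 154 143 122  98  84  84  83
   85  88  96 109 135 158]
 [188 189 186 187 178 157 136 126 124 124 126 126 120 105  94  85  86  88
   92  91  92  98 106 125]
 [189 188 186 188 182 174 157 141 124 116 109 107 102  97  91  91  97  98
   99  94  92  93  97 109]
 [188 190 189 188 186 184 177 168 157 141 137 133 125 112 106 115 121 122
  119 108  98  95 100 115]
 [189 190 191 189 189 190 187 184 180 175 172 170 161 146 142 150 158 157
  153 136 116 111 121 139]]
[582.13019126  67.09419114  54.        ]
[570.69489776  41.57487982  81.        ]
```

Ring and tip line up within about 1 mm, so I'm lowering onto the spindle.

Emit:
drive_tool:
  motion:
    - {"travel": [0, 0, -0.012], "roll": 0, "gripper": 0.8}
    - {"travel": [0, 0, -0.024], "roll": 0, "gripper": 0.8}
    - {"travel": [0, 0, -0.034], "roll": 0, "gripper": 0.8}
    - {"travel": [0, 0, -0.04], "roll": 0, "gripper": 0.8}
    - {"travel": [0, 0, -0.044], "roll": 0, "gripper": 0.8}
    - {"travel": [0, 0, -0.047], "roll": 0, "gripper": 0.8}
    - {"travel": [0, 0, -0.049], "roll": 0, "gripper": 0.8}
    - {"travel": [0, 0, -0.05], "roll": 0, "gripper": 0.8}

```text
clock: 7.02
ee_pos: [570.3, 42.9, 87.2]
tool_rot: [0.712, 0.702, 0.0, 0.0]
force: [-0.3, -0.1, -2.1]
opening: 45.4
grip_force: 42.1
```

Emit:
drive_tool:
  motion:
    - {"travel": [0, 0, -0.001], "roll": 0, "gripper": 0.8}
    - {"travel": [0, 0, -0.002], "roll": 0, "gripper": 0.8}
    - {"travel": [0, 0, -0.003], "roll": 0, "gripper": 0.8}
    - {"travel": [0, 0, -0.004], "roll": 0, "gripper": 0.8}
    - {"travel": [0, 0, -0.005], "roll": 0, "gripper": 0.8}
    - {"travel": [0, 0, -0.006], "roll": 0, "gripper": 0.8}
    - {"travel": [0, 0, -0.0065], "roll": 0, "gripper": 0.8}
    - {"travel": [0, 0, -0.0065], "roll": 0, "gripper": 0.8}

```text
clock: 7.68
ee_pos: [570.1, 43.0, 80.9]
tool_rot: [0.712, 0.702, 0.0, -0.0]
force: [0.3, 1.2, -0.7]
opening: 45.1
grip_force: 42.4
```

```bash
python3 -c "
from h import *
o=bot.get_obs();print(o['ee_pos'],o['force'],o['torque'],o['q'])"
```

```text
[570.14401467  42.96332028  80.94530543] [ 0.33533207  1.20002598 -0.70174686] [0.03325438 0.10768479 0.01997693] [-0.98357124  0.47103926  1.06226325  1.85662304 -0.46382767  1.08920728
  0.24252483]
```

Emit:
drive_tool:
  motion:
    - {"travel": [0, 0, -0.0003], "roll": 0, "gripper": 0.8}
    - {"travel": [0, 0, -0.0006], "roll": 0, "gripper": 0.8}
    - {"travel": [0, 0, -0.0009], "roll": 0, "gripper": 0.8}
    - {"travel": [0, 0, -0.0012], "roll": 0, "gripper": 0.8}
    - {"travel": [0, 0, -0.0015], "roll": 0, "gripper": 0.8}
    - {"travel": [0, 0, -0.0015], "roll": 0, "gripper": 0.8}
    - {"travel": [0, 0, -0.0015], "roll": 0, "gripper": 0.8}
    - {"travel": [0, 0, -0.0015], "roll": 0, "gripper": 0.8}

```text
clock: 8.35
ee_pos: [570.3, 42.9, 80.5]
tool_rot: [0.712, 0.702, 0.0, -0.0]
force: [-4.4, 0.2, 9.4]
opening: 45.4
grip_force: 43.5
```

Emit:
drive_tool:
  motion:
    - {"travel": [0, 0, 0], "roll": -1.5, "gripper": 0.8}
    - {"travel": [0, 0, 0], "roll": -3, "gripper": 0.8}
    - {"travel": [0, 0, 0], "roll": -4.5, "gripper": 0.8}
    - {"travel": [0, 0, 0], "roll": -6, "gripper": 0.8}
    - {"travel": [0, 0, 0], "roll": -7.5, "gripper": 0.8}
    - {"travel": [0, 0, 0], "roll": -9, "gripper": 0.8}
    - {"travel": [0, 0, 0], "roll": -10.5, "gripper": 0.8}
    - {"travel": [0, 0, 0], "roll": -12, "gripper": 0.8}

```text
clock: 9.02
ee_pos: [570.1, 43.5, 80.5]
tool_rot: [0.782, 0.624, 0.0, -0.001]
force: [-4.7, 1.7, 9.6]
opening: 45.0
grip_force: 43.4
```

Emit:
drive_tool:
  motion:
    - {"travel": [-0.0003, 0, 0], "roll": -1.5, "gripper": 0.8}
    - {"travel": [-0.0003, 0, 0], "roll": -3, "gripper": 0.8}
    - {"travel": [-0.0003, 0, 0], "roll": -4.5, "gripper": 0.8}
    - {"travel": [-0.0003, 0, 0], "roll": -6, "gripper": 0.8}
    - {"travel": [-0.0003, 0, 0], "roll": -7.5, "gripper": 0.8}
    - {"travel": [-0.0003, 0, 0], "roll": -9, "gripper": 0.8}
    - {"travel": [-0.0003, 0, 0], "roll": -10.5, "gripper": 0.8}
    - {"travel": [-0.0003, 0, 0], "roll": -12, "gripper": 0.8}

```text
clock: 9.68
ee_pos: [570.2, 43.8, 80.5]
tool_rot: [0.842, 0.539, 0.001, -0.001]
force: [-3.7, 1.9, 9.2]
opening: 45.1
grip_force: 43.4
```

Emit:
drive_tool:
  motion:
    - {"travel": [-0.0003, 0.0004, 0], "roll": -1.5, "gripper": 0.8}
    - {"travel": [-0.0003, 0.0004, 0], "roll": -3, "gripper": 0.8}
    - {"travel": [-0.0003, 0.0004, 0], "roll": -4.5, "gripper": 0.8}
    - {"travel": [-0.0003, 0.0004, 0], "roll": -6, "gripper": 0.8}
    - {"travel": [-0.0003, 0.0004, 0], "roll": -7.5, "gripper": 0.8}
    - {"travel": [-0.0003, 0.0004, 0], "roll": -9, "gripper": 0.8}
    - {"travel": [-0.0003, 0.0004, 0], "roll": -10.5, "gripper": 0.8}
    - {"travel": [-0.0003, 0.0004, 0], "roll": -12, "gripper": 0.8}

```text
clock: 10.35
ee_pos: [570.3, 44.1, 80.5]
tool_rot: [0.894, 0.448, 0.001, -0.0]
force: [-1.6, 0.6, 7.8]
opening: 45.1
grip_force: 43.2
```

Emit:
drive_tool:
  motion:
    - {"travel": [0, 0, 0], "roll": -1.5, "gripper": 0.8}
    - {"travel": [0, 0, 0], "roll": -3, "gripper": 0.8}
    - {"travel": [0, 0, 0], "roll": -4.5, "gripper": 0.8}
    - {"travel": [0, 0, 0], "roll": -6, "gripper": 0.8}
    - {"travel": [0, 0, 0], "roll": -7.5, "gripper": 0.8}
    - {"travel": [0, 0, 0], "roll": -9, "gripper": 0.8}
    - {"travel": [0, 0, 0], "roll": -10.5, "gripper": 0.8}
    - {"travel": [0, 0, 0], "roll": -12, "gripper": 0.8}

```text
clock: 11.02
ee_pos: [570.5, 44.2, 80.5]
tool_rot: [0.936, 0.352, 0.001, -0.0]
force: [-1.5, 1.5, 7.3]
opening: 45.3
grip_force: 43.1
```

```bash
python3 -c "
from h import *
o=bot.get_obs();print(o['ee_pos'],o['force'],o['torque'],o['q'])"
```

```text
[570.53599119  44.19430061  80.52005689] [-1.47206995  1.47804425  7.34895606] [0.37673099 0.31401511 0.04843029] [-1.06144728  0.55359226  1.19009774  1.8590148  -0.57312959  1.12623999
 -0.51228846]
```

Emit:
drive_tool:
  motion:
    - {"travel": [0, 0.0002, 0.0003], "roll": -1.5, "gripper": 0.8}
    - {"travel": [0, 0.0002, 0.0003], "roll": -3, "gripper": 0.8}
    - {"travel": [0, 0.0002, 0.0003], "roll": -4.5, "gripper": 0.8}
    - {"travel": [0, 0.0002, 0.0003], "roll": -6, "gripper": 0.8}
    - {"travel": [0, 0.0002, 0.0003], "roll": -7.5, "gripper": 0.8}
    - {"travel": [0, 0.0002, 0.0003], "roll": -9, "gripper": 0.8}
    - {"travel": [0, 0.0002, 0.0003], "roll": -10.5, "gripper": 0.8}
    - {"travel": [0, 0.0002, 0.0003], "roll": -12, "gripper": 0.8}

```text
clock: 11.68
ee_pos: [570.9, 44.4, 80.6]
tool_rot: [0.968, 0.252, 0.001, -0.0]
force: [0.6, 1.4, 5.6]
opening: 45.2
grip_force: 42.8
```

```bash
python3 -c "
from h import *
o=bot.get_obs();print(o['ee_pos'],o['force'],o['torque'],o['q'],o['tool_rot'])
s=snap('side','s4');t=snap('top','t4')
g=np.hstack([cv2.resize(x,(400,400),interpolation=cv2.INTER_CUBIC) for x in(t[210:330,150:270],s[160:240,220:300])])
cv2.imwrite('pics/z4.png',g[:,:,::-1])"
```

```text
[570.93885776  44.37127678  80.6228    ] [0.61993309 1.42278232 5.58970904] [ 0.42381581 -0.16274141  0.03650246] [-1.06817049  0.56241224  1.2017143   1.8589119  -0.58378545  1.12984544
 -0.71424658] [ 9.67726607e-01  2.51998076e-01  1.46438475e-03 -1.98173283e-04]
```

View pics/z4.png

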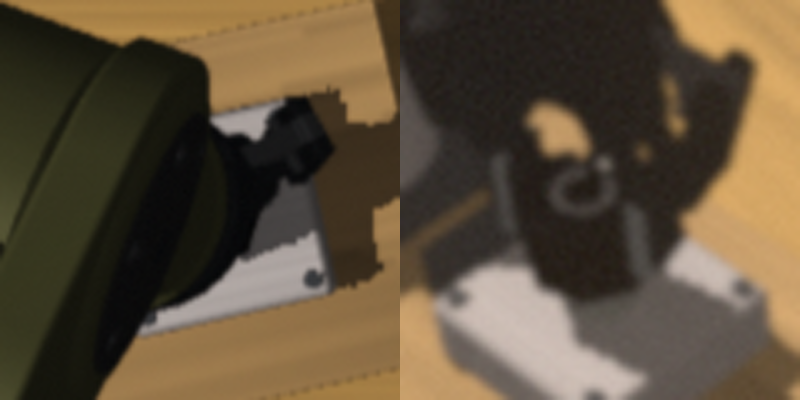

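The side view shows the knob still sitting high on the key with the pointer at about 29°. Torque is near the spindle's yield, so the key is probably being dragged along. I'll continue clockwise with less pressure, and the end stop will hold the key if needed.

Emit:
drive_tool:
  motion:
    - {"travel": [0, 0.0002, 0.0003], "roll": -1.5, "gripper": 0.8}
    - {"travel": [0, 0.0002, 0.0003], "roll": -3, "gripper": 0.8}
    - {"travel": [0, 0.0002, 0.0003], "roll": -4.5, "gripper": 0.8}
    - {"travel": [0, 0.0002, 0.0003], "roll": -6, "gripper": 0.8}
    - {"travel": [0, 0.0002, 0.0003], "roll": -7.5, "gripper": 0.8}
    - {"travel": [0, 0.0002, 0.0003], "roll": -9, "gripper": 0.8}
    - {"travel": [0, 0.0002, 0.0003], "roll": -10.5, "gripper": 0.8}
    - {"travel": [0, 0.0002, 0.0003], "roll": -12, "gripper": 0.8}

```text
clock: 12.45
ee_pos: [571.1, 44.3, 80.7]
tool_rot: [0.989, 0.149, 0.002, 0.0]
force: [1.6, 1.3, 2.3]
opening: 45.4
grip_force: 42.5
```

```bash
python3 -c "
from h import *
o=bot.get_obs();print(o['ee_pos'],o['force'],o['torque'],o['q'],o['tool_rot'])"
```

```text
[571.12548312  44.30816506  80.65382267] [1.59982093 1.29322505 2.31149344] [ 0.30244126 -0.41268154 -0.00839577] [-1.07258843  0.56843796  1.20949799  1.85896012 -0.59055586  1.13225812
 -0.91882711] [9.88779472e-01 1.49373358e-01 1.65924439e-03 4.20274313e-05]
```

Emit:
drive_tool:
  motion:
    - {"travel": [0.0005, 0.0002, -0.0002], "roll": -1.5, "gripper": 0.8}
    - {"travel": [0.0005, 0.0002, -0.0002], "roll": -3, "gripper": 0.8}
    - {"travel": [0.0005, 0.0002, -0.0002], "roll": -4.5, "gripper": 0.8}
    - {"travel": [0.0005, 0.0002, -0.0002], "roll": -6, "gripper": 0.8}
    - {"travel": [0.0005, 0.0002, -0.0002], "roll": -7.5, "gripper": 0.8}
    - {"travel": [0.0005, 0.0002, -0.0002], "roll": -9, "gripper": 0.8}
    - {"travel": [0.0005, 0.0002, -0.0002], "roll": -10.5, "gripper": 0.8}
    - {"travel": [0.0005, 0.0002, -0.0002], "roll": -12, "gripper": 0.8}

```text
clock: 13.12
ee_pos: [571.3, 44.2, 80.2]
tool_rot: [0.999, 0.045, 0.001, 0.0]
force: [1.8, 1.0, 2.5]
opening: 45.6
grip_force: 42.6
```

```bash
python3 -c "
from h import *
o=bot.get_obs();print(o['ee_pos'],o['force'],o['torque'],o['q'],o['tool_rot'])"
```

```text
[571.25770863  44.2307356   80.23095352] [1.78192547 0.95468102 2.4786462 ] [ 0.21449373 -0.48998414  0.05812473] [-1.07462956  0.57501289  1.21496789  1.8583154  -0.59735069  1.13542095
 -1.12375532] [9.98990182e-01 4.49118234e-02 1.24260008e-03 3.38536281e-05]
```

Emit:
drive_tool:
  motion:
    - {"travel": [0, 0, -0.0002], "roll": 0, "gripper": 0.8}
    - {"travel": [0, 0, -0.0004], "roll": 0, "gripper": 0.8}
    - {"travel": [0, 0, -0.0006], "roll": 0, "gripper": 0.8}
    - {"travel": [0, 0, -0.0008], "roll": 0, "gripper": 0.8}
    - {"travel": [0, 0, -0.0008], "roll": 0, "gripper": 0.8}
    - {"travel": [0, 0, -0.0008], "roll": 0, "gripper": 0.8}
    - {"travel": [0, 0, -0.0008], "roll": 0, "gripper": 0.8}
    - {"travel": [0, 0, -0.0008], "roll": 0, "gripper": 0.8}

```text
clock: 13.78
ee_pos: [569.7, 43.3, 78.7]
tool_rot: [0.999, 0.045, -0.0, 0.0]
force: [1.3, -3.3, -2.1]
opening: 45.1
grip_force: 42.0
```

```bash
python3 -c "
from h import *
o=bot.get_obs();print(o['ee_pos'],o['force'],o['torque'],o['tool_rot'])"
```

```text
[569.73997707  43.31975785  78.70758175] [ 1.27393694 -3.32416534 -2.12029672] [-0.59271585 -0.23072315 -0.04754414] [ 9.98967161e-01  4.54349245e-02 -2.82574027e-04  4.47223968e-04]
```

It dropped past the key top, so I'm following it down.

Emit:
drive_tool:
  motion:
    - {"travel": [0, 0, -0.001], "roll": 0, "gripper": 0.8}
    - {"travel": [0, 0, -0.0025], "roll": 0, "gripper": 0.8}
    - {"travel": [0, 0, -0.004], "roll": 0, "gripper": 0.8}
    - {"travel": [0, 0, -0.0055], "roll": 0, "gripper": 0.8}
    - {"travel": [0, 0, -0.007], "roll": 0, "gripper": 0.8}
    - {"travel": [0, 0, -0.0085], "roll": 0, "gripper": 0.8}
    - {"travel": [0, 0, -0.01], "roll": 0, "gripper": 0.8}
    - {"travel": [0, 0, -0.01], "roll": 0, "gripper": 0.8}

```text
clock: 14.45
ee_pos: [570.0, 43.4, 68.7]
tool_rot: [0.999, 0.045, -0.0, 0.0]
force: [-0.2, -4.9, -0.2]
opening: 45.1
grip_force: 42.2
```

```bash
python3 -c "
from h import *
o=bot.get_obs();print(o['ee_pos'],o['force'],o['torque'],o['tool_rot'])"
```

```text
[570.00359468  43.38840253  68.6771545 ] [-0.20307339 -4.85843611 -0.22495947] [-1.08478359 -0.21660564 -0.0465507 ] [ 9.98967333e-01  4.54321012e-02 -2.49109516e-05  4.36577883e-04]
```

Down another 2.8 mm, to the collar.

Emit:
drive_tool:
  motion:
    - {"travel": [0, -0.0003, -0.0005], "roll": 0, "gripper": 0.8}
    - {"travel": [0, -0.0003, -0.001], "roll": 0, "gripper": 0.8}
    - {"travel": [0, -0.0003, -0.0015], "roll": 0, "gripper": 0.8}
    - {"travel": [0, -0.0003, -0.002], "roll": 0, "gripper": 0.8}
    - {"travel": [0, -0.0003, -0.0025], "roll": 0, "gripper": 0.8}
    - {"travel": [0, -0.0003, -0.0028], "roll": 0, "gripper": 0.8}
    - {"travel": [0, -0.0003, -0.0028], "roll": 0, "gripper": 0.8}
    - {"travel": [0, -0.0003, -0.0028], "roll": 0, "gripper": 0.8}

```text
clock: 15.12
ee_pos: [570.1, 43.4, 67.0]
tool_rot: [0.999, 0.046, -0.0, -0.0]
force: [-2.5, -4.8, 7.3]
opening: 45.2
grip_force: 43.3
```

```bash
python3 -c "
from h import *
o=bot.get_obs();print(o['ee_pos'],o['force'],o['torque'],o['tool_rot'],o['q'])"
```

```text
[570.10875684  43.411114    66.9526091 ] [-2.48845277 -4.79899523  7.29971955] [-1.10158918  0.51552943 -0.06436364] [ 9.98958733e-01  4.56225877e-02 -1.21161774e-04 -1.16634912e-04] [-1.05914423  0.58918487  1.1959681   1.86879172 -0.61321463  1.11709691
 -1.11052072]
```

```bash
python3 - <<'E'
from h import *
t=cv2.imread('pics/top0.png');g=cv2.GaussianBlur(cv2.cvtColor(t,cv2.COLOR_BGR2GRAY),(3,3),0).astype(float)
gx=cv2.Sobel(g,6,1,0);gy=cv2.Sobel(g,6,0,1)
def edge(p,q,z,horiz):
    p,q=np.array(p,float),np.array(q,float);pts=[]
    for f in np.linspace(.12,.88,40):
        c=p+(q-p)*f
        G=gy if horiz else gx
        k=np.arange(-4,5);u,v=np.round(c).astype(int)
        w=np.array([abs(G[v+i,u]) if horiz else abs(G[v,u+i]) for i in k]);w=np.where(w>=.5*w.max(),w,0);d=(w*k).sum()/w.sum()
        pts.append(plane('top',u+(0 if horiz else d),v+(d if horiz else 0),z)[:2])
    vx,vy,_,_=cv2.fitLine(np.array(pts,np.float32),cv2.DIST_HUBER,0,.01,.01).ravel()
    return round(np.degrees(np.arctan2(vy,vx))%90,2)
print(edge((180,252),(237,240),48,1),edge((237,240),(249,297),48,0),edge((191,310),(249,297),48,1))
print(edge((268,210),(290,314),18,0),edge((94,358),(287,314),18,1))
# mark
m=np.zeros(g.shape,np.uint8);r=g[245:258,202:216];m[245:258,202:216]=(r<95)*255
n,l,st,ce=cv2.connectedComponentsWithStats(m);i=1+st[1:,4].argmax();c=plane('top',*ce[i],48);print(st[i],c,np.degrees(np.arctan2(c[1]-43.5,c[0]-571)),np.hypot(c[1]-43.5,c[0]-571))
E
```

```text
9.9 12.96 13.14
12.72 12.38
[202 245  10  11  44] [609.13599628  53.98162489  48.        ] 15.368185836705823 39.550204456804565
```

The lift yaw is about 12.7° and the knob is seated at z = 67.0, 13.6 mm lower than the search height. Turning +7.5° to the mark.

Emit:
drive_tool:
  motion:
    - {"travel": [-0.0002, -0.0004, 0.0003], "roll": 1.5, "gripper": 0.8}
    - {"travel": [-0.0002, -0.0004, 0.0003], "roll": 3, "gripper": 0.8}
    - {"travel": [-0.0002, -0.0004, 0.0003], "roll": 4.5, "gripper": 0.8}
    - {"travel": [-0.0002, -0.0004, 0.0003], "roll": 6, "gripper": 0.8}
    - {"travel": [-0.0002, -0.0004, 0.0003], "roll": 7.5, "gripper": 0.8}
    - {"travel": [-0.0002, -0.0004, 0.0003], "roll": 7.5, "gripper": 0.8}
    - {"travel": [-0.0002, -0.0004, 0.0003], "roll": 7.5, "gripper": 0.8}
    - {"travel": [-0.0002, -0.0004, 0.0003], "roll": 7.5, "gripper": 0.8}

```text
clock: 15.78
ee_pos: [570.1, 43.1, 67.0]
tool_rot: [0.994, 0.111, 0.0, -0.0]
force: [-1.3, -5.1, 5.7]
opening: 45.3
grip_force: 42.9
```

```bash
python3 -c "
from h import *
o=bot.get_obs();print(o['ee_pos'],o['force'],o['torque'],o['tool_rot'],2*np.degrees(np.arctan2(o['tool_rot'][1],o['tool_rot'][0])))"
```

```text
[570.10395691  43.10989973  66.9574484 ] [-1.25512414 -5.08708433  5.66306493] [-1.07779264  0.22399883  0.01313301] [ 9.93817937e-01  1.11021907e-01  2.08382186e-04 -3.84093514e-05] 12.748455030939324
```

Emit:
drive_tool:
  motion:
    - {"travel": [0, -0.0003, 0.0003], "roll": 0, "gripper": 0.6}
    - {"travel": [0, -0.0003, 0.0003], "roll": 0, "gripper": 0.4}
    - {"travel": [0, -0.0003, 0.0003], "roll": 0, "gripper": 0.3}
    - {"travel": [0, -0.0003, 0.0003], "roll": 0, "gripper": 0.2}
    - {"travel": [0, -0.0003, 0.0003], "roll": 0, "gripper": 0.1}
    - {"travel": [0, -0.0003, 0.0003], "roll": 0, "gripper": 0.1}
    - {"travel": [0, -0.0003, 0.0003], "roll": 0, "gripper": 0.1}
    - {"travel": [0, -0.0003, 0.0003], "roll": 0, "gripper": 0.1}

```text
clock: 16.45
ee_pos: [569.8, 43.2, 66.7]
tool_rot: [0.994, 0.111, -0.0, -0.0]
force: [-0.2, 0.1, 0.9]
opening: 76.6
grip_force: 0.0
```

Emit:
drive_tool:
  motion:
    - {"travel": [0, 0, 0.008], "roll": 0, "gripper": 0.1}
    - {"travel": [0, 0, 0.02], "roll": 0, "gripper": 0.1}
    - {"travel": [0, 0, 0.04], "roll": 0, "gripper": 0.1}
    - {"travel": [0, 0, 0.065], "roll": 0, "gripper": 0.1}
    - {"travel": [0, 0, 0.09], "roll": 0, "gripper": 0.1}
    - {"travel": [0, -0.01, 0.11], "roll": 0, "gripper": 0.1}
    - {"travel": [0, -0.03, 0.125], "roll": 0, "gripper": 0.1}
    - {"travel": [0, -0.06, 0.135], "roll": 0, "gripper": 0.1}

```text
clock: 17.12
ee_pos: [571.3, -15.1, 204.8]
tool_rot: [0.994, 0.113, 0.002, -0.001]
force: [-0.4, 0.1, -0.4]
opening: 76.9
grip_force: 0.0
```

Emit:
drive_tool:
  motion:
    - {"travel": [0, -0.03, 0.01], "roll": 0, "gripper": 0.1}
    - {"travel": [0, -0.06, 0.02], "roll": 0, "gripper": 0.1}
    - {"travel": [0, -0.09, 0.02], "roll": 0, "gripper": 0.1}
    - {"travel": [0, -0.12, 0.02], "roll": 0, "gripper": 0.1}
    - {"travel": [0, -0.15, 0.02], "roll": 0, "gripper": 0.1}
    - {"travel": [0, -0.18, 0.02], "roll": 0, "gripper": 0.1}
    - {"travel": [0, -0.2, 0.02], "roll": 0, "gripper": 0.1}
    - {"travel": [0, -0.2, 0.02], "roll": 0, "gripper": 0.1}

```text
clock: 17.78
ee_pos: [567.9, -223.9, 223.7]
tool_rot: [0.994, 0.107, 0.0, 0.002]
force: [-0.4, 0.4, -0.5]
opening: 76.5
grip_force: 0.0
```

```bash
python3 -c "
from h import *
o=bot.get_obs();print(o['ee_pos'],o['force'],o['q'],o['opening'])
s=snap('side','s5');t=snap('top','t5')
g=np.hstack([cv2.resize(x,(400,400),interpolation=cv2.INTER_CUBIC) for x in(t[229:319,169:259],s[165:265,210:310])])
cv2.imwrite('pics/z5.png',g[:,:,::-1])"
```

```text
[ 567.89881754 -223.90780864  223.69882834] [-0.38018502  0.3823015  -0.4561503 ] [-0.5584431   0.42550688  1.15662156  1.61104804 -0.39372572  1.36316476
 -0.71057654] 76.51172637007973
```

View pics/z5.png

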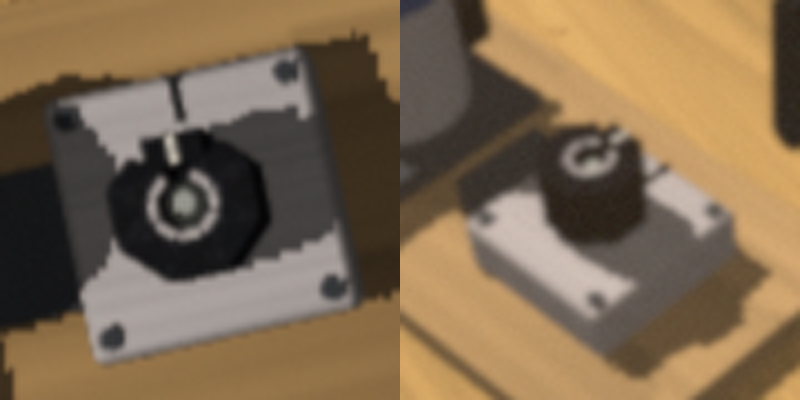

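The knob sits on the collar with its pointer towards the black mark. In the top crop the ring centre is (184,205), the pointer (171,150) and the mark (177,95). Now a numeric check.

```bash
python3 - <<'E'
from h import *
P=lambda x,y:(169+x/4.444-.4,229+y/4.444-.4)
t=cv2.imread('pics/t5.png');c=cv2.resize(t[229:319,169:259],(400,400),interpolation=cv2.INTER_CUBIC).min(2)
b=np.zeros_like(c);b[128:172,155:190]=(c[128:172,155:190]>110)*255
n,l,st,ce=cv2.connectedComponentsWithStats(b);i=1+st[1:,4].argmax();print(ce[i],st[i])
r=np.zeros_like(c);r[166:246,144:224]=(c[166:246,144:224]>110)*255
k=cv2.findContours(r,0,1)[0];q=max(k,key=len);e=cv2.minEnclosingCircle(q);print(e)
C=plane('top',*P(*e[0]),86);A=plane('top',*P(*ce[i]),86);d=A-C;print(C,d,np.degrees(np.arctan2(d[1],d[0])))
print(tri(P(*e[0]),(210+190/4,165+157/4)))
E
```

```text
[169.37272727 141.25      ] [155 128  31  35 440]
((182.54698181152344, 204.13758850097656), 35.22206497192383)
[570.15226714  44.65863766  86.        ] [19.86726039  4.4881076   0.        ] 12.729711983120948
(array([570.9,  45.1,  81.1]), np.float64(1.4))
```

```bash
python3 -c "
from h import *
print(bot.finish_job())"
```

```text
the job is handed in; nothing more can be done
None
```

The knob is fully home on the collar, released, and handed in: its pointer measured 12.7°, the same as the mark's direction from the lift's edges. The spindle appears to have been dragged clockwise during the search, before the keyway dropped in.

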